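# Rock the seesaw of the ball sorter and let the balls run into the other tray

## Task

The left tray of the wooden ball sorter has its share, so send the three waiting balls into the right tray: first press down the raised right paddle of the seesaw gate with the fingertips until that end is fully down, then push the upright tab of the stop to the left as far as it goes, and finish once the balls have come to rest. Use touch alone: do not lift or carry anything, do not touch the balls, and leave the other things on the table where they are.

Things in the scene. Friction and masses are not known exactly. Their poses are not given: they have to be found in the camera images.
- sorter: Wooden ball sorter, fixed, 640 mm along y. Origin: underside, below the middle of the seesaw; x points away from the robot's side, y to its left, z up. On its +x side a feed channel (38 mm wide inside, |y| < 25 mm, x = 40 to 200 mm, wall tops 164 mm above the table, 187 at the back) slopes down to the seesaw; at each end of the seesaw a chute leads to a tray. Pivot post at x = -43, y = 0, 112 mm high.
- gate (a joint): Seesaw gate: wooden trough 236 mm long (along the sorter's y), 82 wide, rocking on an axis along the sorter's x, 100 mm above the table. 0 = level; -0.26 rad = left (+y) end fully down, as at the start within 0.06; +0.26 = right (-y) end fully down (hard stops). Friction holds it where left; about 0.5 N on a paddle moves it. Its front wall reaches 43 mm above the axis, 34 mm in front of it.
- right_paddle (a point): Centre of the top face of the right press paddle: flat ear 60 (x) x 44 (y) x 6 mm on the robot's side of the trough's right end, moving with the gate: 66 mm in front of (-x) and 96 mm right of the pivot. Raised at the start, about 122 to 129 mm above the table; about 79 mm when fully down. Free space below.
- left_paddle (a point): The same on the left end (+96 mm), down at the start.
- stop (a joint): Sliding stop in the feed channel: a 36 mm wide plate that holds the balls back. 0 = closed across the channel; slides straight along the sorter's +y (left), end of travel 0.055 m; the channel is clear from about 0.04 m. Friction about 1.2 N; stays where it is left.
- tab (a point): Centre of the stop's upright tab, 30 (x) x 12 (y) x 56 (z) mm, moving with the stop: about 188 to 244 mm above the table, on a thin neck, clear above the channel walls and the balls (ball tops about 171 to 178 mm). With the stop closed it is at the sorter's x = +75 mm, y = 0.
- right_tray (a point): Centre of the floor of the right tray (118 x 120 mm inside, walls 75 mm above the table, outer wall 95 mm); 253 mm to the right (-y) of the sorter's middle. Empty at the start.
- left_tray (a point): The same for the left tray, 253 mm to the left; holds two balls at the start.
- ball1_center (a point): Centre of wooden ball 1 of 3 (30 mm diameter, 12 g) that wait in the feed channel behind the stop.
- ball2_center (a point): Centre of wooden ball 2 of 3 (30 mm diameter, 12 g) that wait in the feed channel behind the stop.
- ball3_center (a point): Centre of wooden ball 3 of 3 (30 mm diameter, 12 g) that wait in the feed channel behind the stop.
- old1_center (a point): Centre of a wooden ball (30 mm diameter, 12 g) already lying in the left tray; stays there.
- old2_center (a point): Centre of a wooden ball (30 mm diameter, 12 g) already lying in the left tray; stays there.
- tube1: Bystander: paint tube with white cap, 110 x 32 x 19 mm, lying in front of the sorter. Origin at the centre of its underside. Leave alone.
- tube2: Bystander: paint tube with black cap, 110 x 32 x 19 mm, lying in front of the sorter. Origin at the centre of its underside. Leave alone.
- block: Bystander: small wooden block, 70 x 45 x 22 mm, in front of the sorter's right chute. Origin at the centre of its underside. Leave alone.
- jar: Bystander: small glass jar, 52 mm diameter, 60 mm high, in front of the sorter's left half. Origin at the centre of its underside. Leave alone.
- mug: Bystander: white mug, 76 mm diameter, 85 mm high, behind the left half. Origin at the centre of its underside. Leave alone.
- book: Bystander: small grey book lying flat, 150 x 110 x 30 mm, behind the right half. Origin at the centre of its underside. Leave alone.
- tin: Bystander: tin can, 60 mm diameter, 90 mm high, in front of the right tray. Origin at the centre of its underside. Leave alone.

How it is judged:
By the outcome, as a careful person would: the job done as asked, in the order asked, and still so for the second after the job is handed in, with the robot touching nothing.
It also fails if it takes over 43 s, if anything falls off the work surface, if the arm or the gripper's body presses on something with over 40 N, if the wrist force passes 120 N, or if a joint passes its speed limit or range.

## Robot

A 6-joint arm with a two-finger parallel gripper is mounted at the origin on the work surface. World frame = base frame: x ahead of the robot, y to its left, z up, the work surface at z = 0. Lengths are in m, angles in rad, forces in N, time in s.
With the tool pointing down it reaches from about 0.15 to 0.775 m from the base axis. Payload 6.1 kg.
Tool frame: the origin (TCP) lies between the finger pads; the fingertips stand 14 mm ahead of it and the grasp point (between the pads) lies 5 mm behind it; z points along the fingers, y is the direction in which the jaws open and shut (so a half turn about z gives the same grasp; the last joint's range is limited). The gripper opens to 85 mm and grips with 20 to 120 N. Pads are 22 mm wide; open, the fingers measure 114 mm over their backs; the gripper's body (76 mm by 85 mm) begins 54 mm behind the grasp point. The pads swing forward as they close: fully open they stand 13 mm farther back than shut.
Start: joints at [-1.235, 0.126, -0.04, 1.405, 0, 1.571], TCP at [0.173, -0.496, 0.245] pointing down, gripper open.
Joint ranges: [-2.72, 2.72], [-0.95, 1.95], [-1.27, 1.35], [-1.78, 2.02], [-1.46, 1.47], [-3.14, 3.14]. Speed limits (rad/s): [2.39, 2.39, 3.01, 3.14, 3.14, 3.14].

## Interface

Orientations are given as a rotation vector (axis times angle).
In Python, from rig import * gives the robot as it stands.
- The arm moves only by the shell command python3 -m crank 'ROWS' [OPENING]. ROWS is JSON, a list of rows, each a list of 4 numbers: the shift along the tool's x, y, z in cm, then the turn about the tool's z in degrees. A call has 1 to 12 rows; each row shifts and turns the commanded pose from where the row before left it, along the tool's axes as they then stand; what a row does not reach is not made up. A row lasts 1/10 s, in which the tool goes at most 50 mm and 8.59 degrees, less where a joint would pass 70% of its speed; a pose out of reach is approached as far as the arm can. A call is refused whole if a number of a shift passes 5 or a number of a turn 8.59, either way. A call with a gripper value outside its range is refused whole. OPENING is the finger opening in cm, from 0 to 8.54, set as the call begins (- or left out, the last holds). The fingers move at their own pace and stop on an object; the grip force is fixed at half the most. Time passes only in rows, so rows that do not move let the fingers close. It gives the time, the measured TCP pose, the force and the opening at its end, in the units of the state.
- state(): the state, without advancing time (a new reading comes with each control period).
- read_camera(name): name is "scene" or "top" or "wrist"; returns the picture (384x512x3 uint8, blue, green, red); there is no depth.
- camera_model(name): a dict with "K" (3x3 intrinsics, pixels), "distortion" ([k1, k2, p1, p2, k3] as OpenCV has them; the pictures are not rectified), "eye" and "attitude" of the camera in the world; the wrist camera has in their place "tool_from_camera" (4x4, takes a point from camera to tool coordinates, whose origin is the TCP and whose axes are the flange's). Camera axes: x right, y down, z forward; pixel columns grow to the right and rows downward; lengths in m; the calibration is good to about 2 mm. A picture is of the moment at which its call begins: read the wrist's pose just before it. camera_model takes no time and is no camera call.
- close_job(): hands the job in, once; it reports no verdict.
Trained networks look in the newest picture that a camera, given by its name, has taken for a name from the list of things; names that differ only in an ending like _2 or _b are one class to them, and where a whole thing is asked for, a point or a joint stands for the part that bears it (a point fixed in the world has none). Each returns a list of dicts, best first, with "conf" (0 to 1); they miss things now and then, are a little off and sometimes report something else, mostly with a low value. They report only what shows in the picture. A call takes as long as a camera call.
- cut_out(query, camera): "region" (384x512 bool, what is visible of it) and "bbox" ([left, top, right, bottom] in pixels, round what is visible of it).
- place_of(query, camera): "location" ([column, row] in pixels: a listed point, or the origin of a listed thing).
The state is a dict: "clock": time; "joint_pos": joint angles; "qvel": joint speeds; "effort": joint torques, N m; "eef_pos": TCP position; "eef_rot": TCP orientation; "contact_force": force on the tool from outside, world axes, zero at the start; "torque": the same for the moment, N m; "grip_width": finger opening in m.
Only numpy, scipy, OpenCV 4.12 (cv2) and the standard library are available. Lean on these libraries where they do the work, as an engineer would, in place of code of your own. Each camera call takes 0.05 s, during which the arm holds its last target.

## Working session

There is one attempt and no reset: what is moved stays moved. The work goes in short steps, Python scripts to look and compute and a shell command to move; the robot and the scene stay as the last step left them, time stands still between calls to the robot, and variables do not carry over. Pictures are saved under pics/ and viewed, and the job is handed in when it is done.

```bash
mkdir -p pics; ls; python3 - <<'E'
from rig import *
import cv2, numpy as np
print(state())
for c in ["scene","top"]:
    im=read_camera(c); cv2.imwrite(f"pics/{c}0.png",im)
    m=camera_model(c); print(c,m)
    for q in ["sorter","right_paddle","left_paddle","tab","right_tray","left_tray"]:
        print(c,q,[(np.round(d["location"],1),round(d["conf"],2)) for d in place_of(q,c)[:2]])
E
```

```text
pics
{'clock': 0.0, 'joint_pos': array([-1.23497325e+00,  1.26381595e-01, -4.05914810e-02,  1.40539213e+00,
       -7.76487559e-06,  1.57079516e+00]), 'qvel': array([-0.00093157, -0.00063341,  0.00051513,  0.00120972, -0.00020137,
        0.00034005]), 'effort': array([ 4.51855331e-04, -4.35913181e+01,  3.52923632e+01,  1.74351234e-02,
       -6.45573527e-05,  1.96690472e-06]), 'eef_pos': array([ 0.17288611, -0.49531956,  0.24453518]), 'eef_rot': array([-3.09588502e+00, -5.24777877e-01,  4.23672510e-04]), 'contact_force': array([-1.129069  , -0.68536263,  0.34063558]), 'torque': array([ 0.0390451 ,  0.03598318, -0.06236528]), 'grip_width': 0.08536384772508393}
scene {'K': array([[436.88562278,   0.        , 257.47975786],
       [  0.        , 436.88562278, 193.3692568 ],
       [  0.        ,   0.        ,   1.        ]]), 'distortion': array([0.03613318, 0.        , 0.        , 0.        , 0.        ]), 'eye': array([ 1.57299052, -0.00545191,  0.81724439]), 'attitude': array([-1.63767582, -1.5900473 ,  0.8705437 ])}
scene sorter [(array([241.6, 235.5]), 0.97)]
scene right_paddle [(
[... 247 characters left out ...]
y [(array([318. , 219.2]), 0.95)]
top {'K': array([[475.19411157,   0.        , 257.62193153],
       [  0.        , 475.19411157, 189.16269348],
       [  0.        ,   0.        ,   1.        ]]), 'distortion': array([-0.02474614,  0.        ,  0.        ,  0.        ,  0.        ]), 'eye': array([0.41431322, 0.02185449, 1.19460016]), 'attitude': array([-2.1555861 ,  2.13962385, -0.18187115])}
top sorter [(array([269.9, 212.5]), 0.76)]
top right_paddle [(array([323.7, 226.2]), 0.74), (array([391.4, 236.6]), 0.58)]
top left_paddle [(array([242.5, 244.3]), 0.8)]
top tab [(array([266.2, 166.4]), 0.5)]
top right_tray [(array([369.8, 191.6]), 0.77)]
top left_tray [(array([171.2, 238.3]), 0.89)]
```

View pics/scene0.png

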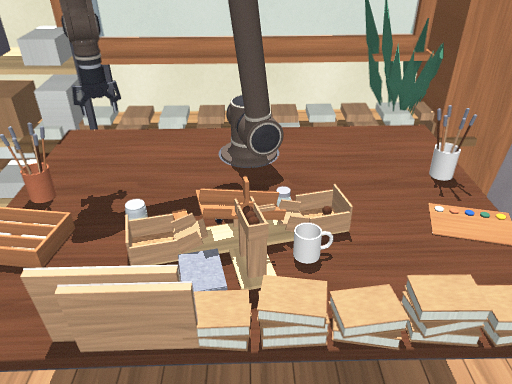

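View pics/top0.png

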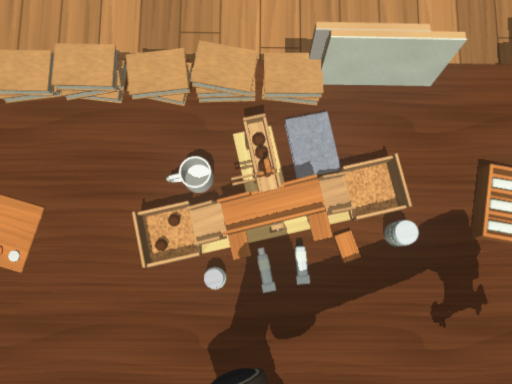

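```bash
python3 - <<'E'
import cv2
im=cv2.imread("pics/top0.png")[90:300,120:430]
cv2.imwrite("pics/top0z.png",cv2.resize(im,None,fx=2.55,fy=2.55,interpolation=cv2.INTER_CUBIC))
im=cv2.imread("pics/scene0.png")[165:300,110:370]
cv2.imwrite("pics/scene0z.png",cv2.resize(im,None,fx=3,fy=3,interpolation=cv2.INTER_CUBIC))
E
```

```text
(no output)
```

View pics/top0z.png

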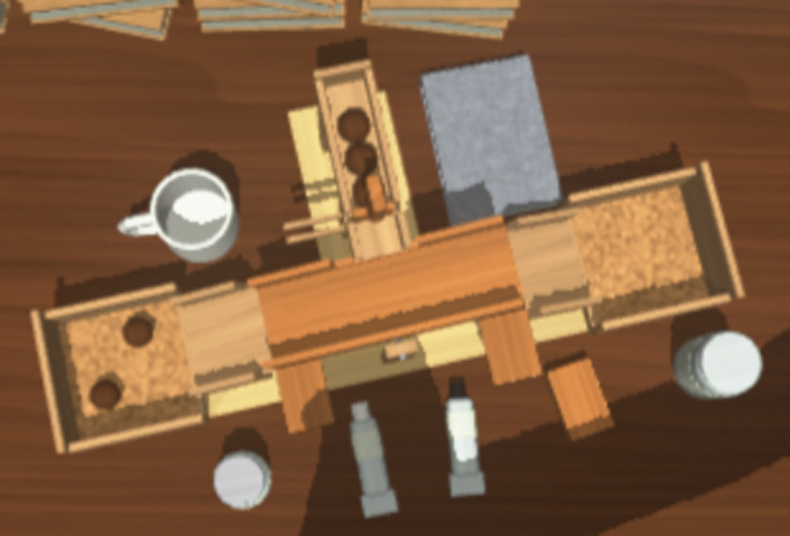

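View pics/scene0z.png

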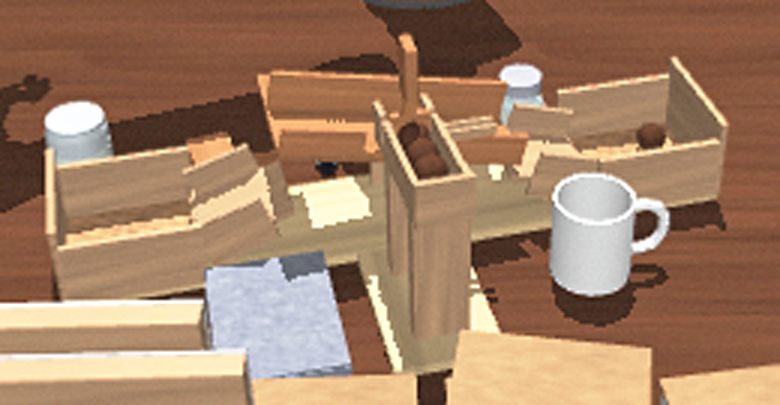

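```bash
cat > h.py <<'E'
import numpy as np, cv2
from rig import *
from scipy.spatial.transform import Rotation as R
from scipy.optimize import least_squares
def proj(cam,P):
    m=camera_model(cam); Rw=R.from_rotvec(m["attitude"]).as_matrix()
    P=np.atleast_2d(P); pc=(P-m["eye"])@Rw
    return cv2.projectPoints(pc.reshape(-1,1,3),np.zeros(3),np.zeros(3),m["K"],m["distortion"])[0].reshape(-1,2)
def gp(y,th):  # paddle point in sorter
    c,s=np.cos(th),np.sin(th)
    return np.array([-.066,y*c-.004*s,.1+y*s+.004*c])
def W(p,P): # p: x,y,yaw
    c,s=np.cos(p[2]),np.sin(p[2]); P=np.atleast_2d(P)
    return np.c_[p[0]+c*P[:,0]-s*P[:,1],p[1]+s*P[:,0]+c*P[:,1],P[:,2]]
def S(p,P):
    c,s=np.cos(p[2]),np.sin(p[2]); P=np.atleast_2d(P); d=P[:,:2]-np.array(p[:2])
    return np.c_[c*d[:,0]+s*d[:,1],-s*d[:,0]+c*d[:,1],P[:,2]]
E
python3 - <<'E'
from h import *
print(proj("top",[[0.4,0,0]]))
obs=[("top",lambda q:gp(-.096,q[3]),(320,225.7)),("top",lambda q:gp(.096,q[3]),(238.8,244.9)),
("top",lambda q:gp(-.096,q[3]),(323.7,226.2)),("top",lambda q:gp(.096,q[3]),(242.5,244.3)),
("top",lambda q:[q[4],-.32,.095],(404.3,179.8)),("top",lambda q:[q[4],.32,.095],(139.2,239.9)),
("top",lambda q:[q[5],0,.187],(255.1,116.2)),
("top",lambda q:[.075,0,.216],(266.2,166.4)),("scene",lambda q:[.075,0,.216],(246,188)),
("scene",lambda q:[.075,0,.244],(245.7,177.5)),("top",lambda q:[-.043,0,.112],(276.5,227))]
def f(q):
    return np.concatenate([proj(c,W(q,g(q)))[0]-o for c,g,o in obs])
r=least_squares(f,[.4,0,.2,-.24,0,.2],loss="soft_l1")
print(np.round(r.x,4)); print(np.round(f(r.x).reshape(-1,2),1))
p=r.x[:3]; np.save("p.npy",r.x)
print("paddle",W(p,gp(-.096,r.x[3])),"down",W(p,gp(-.096,.26)),"tab",W(p,[.075,0,.216]),"tabend",W(p,[.075,.055,.216]))
E
```

```text
[[259.16466792 269.00575934]]
[ 0.5414 -0.0292  0.2305 -0.2097 -0.0034  0.1972]
[[ 0.1  0.2]
 [ 0.5  0.2]
 [-3.6 -0.3]
 [-3.2  0.8]
 [ 0.4 -0.1]
 [-1.5  0.1]
 [-0.7  0.1]
 [ 1.2  0.4]
 [-0.6  0.3]
 [-0.5  1.5]
 [ 0.9 -1.5]]
paddle [[ 0.49845401 -0.13489421  0.12389413]] down [[ 0.49862239 -0.1356116   0.07918583]] tab [[ 0.61445808 -0.01207269  0.216     ]] tabend [[0.60189045 0.0414722  0.216     ]]
```

```bash
cat >> h.py <<'E'
def rel(target): # world TCP target -> tool cm
    s=state(); Rt=R.from_rotvec(s["eef_rot"]).as_matrix()
    return np.round(100*Rt.T@(np.array(target)-s["eef_pos"]),2)
def rep(p):
    s=state(); Rt=R.from_rotvec(s["eef_rot"]).as_matrix()
    print("t",round(s["clock"],2),"sorter tip mm",np.round(1000*S(p,s["eef_pos"]-[0,0,.014]),1),"F",np.round(s["contact_force"],1),"w",round(s["grip_width"],3),
     "turn about tool z deg",round(np.degrees(np.arctan2(Rt[1,0],Rt[0,0])-p[2]),1),"zaxis",np.round(Rt[:,2],3))
E
python3 -m crank '[[0,0,0,5.9],[0,0,0,0]]' 0
python3 - <<'E'
from h import *
q=np.load("p.npy");p=q[:3]; rep(p)
print(rel(W(p,[-.072,-.098,.160+.014])[0]))
E
```

```text
clock: 0.9
eef_pos: [0.173, -0.4957, 0.2453]
eef_rot: [3.12, 0.364, -0.0]
contact_force: [-0.2, 0.5, -0.3]
grip_width: 0.0589
t 0.9 sorter tip mm [[-465.3 -370.   231.3]] F [-0.2  0.5 -0.3] w 0.059 turn about tool z deg 0.1 zaxis [ 0. -0. -1.]
[ 39.38 -27.12   7.13]
```

```bash

python3 -m crank '[[3.28,-2.26,0,0],[3.28,-2.26,0,0],[3.28,-2.26,0,0],[3.28,-2.26,0,0],[3.28,-2.26,0,0],[3.28,-2.26,0,0],[3.28,-2.26,0,0],[3.28,-2.26,0,0],[3.28,-2.26,0,0],[3.28,-2.26,0,0],[3.28,-2.26,0,0],[3.28,-2.26,0,0]]' 0
python3 -m crank '[[0,0,0,0],[0,0,0,0]]'
python3 - <<'E'
from h import *
q=np.load("p.npy");p=q[:3]; rep(p)
print(rel(W(p,[-.072,-.098,.160+.014])[0]))
for c in ["wrist","top"]: cv2.imwrite(f"pics/{c}1.png",read_camera(c))
E
```

```text
clock: 2.1
eef_pos: [0.4944, -0.1395, 0.2455]
eef_rot: [3.12, 0.369, 0.001]
contact_force: [0.1, -0.2, -0.8]
grip_width: 0.0001
clock: 2.3
eef_pos: [0.4937, -0.1403, 0.245]
eef_rot: [3.12, 0.371, -0.001]
contact_force: [-0.1, -0.5, -0.2]
grip_width: -0.0
t 2.3 sorter tip mm [[-71.9 -97.2 231. ]] F [-0.1 -0.5 -0.2] w -0.0 turn about tool z deg 0.3 zaxis [-0.001 -0.    -1.   ]
[-0.01  0.08  7.1 ]
```

View pics/wrist1.png

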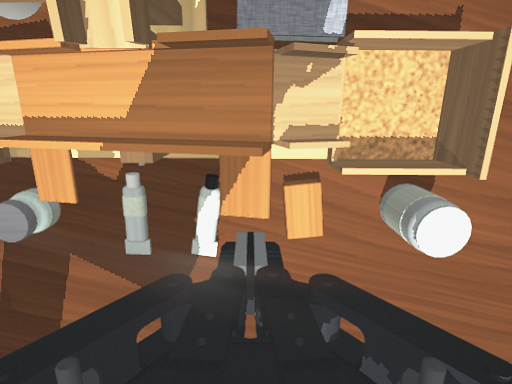

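View pics/top1.png

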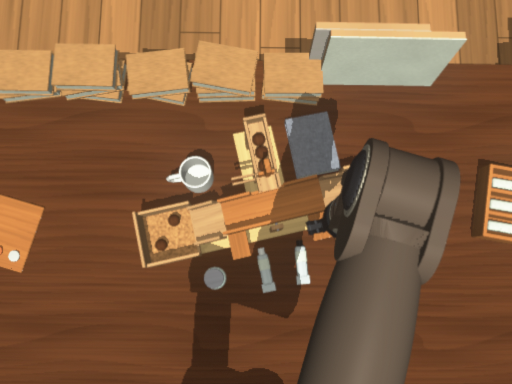

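```bash
python3 - <<'E'
from h import *
q=np.load("p.npy");p=q[:3]
m=camera_model("wrist");s=state();Rt=R.from_rotvec(s["eef_rot"]).as_matrix();T=m["tool_from_camera"]
def pw(P):
    t=(np.atleast_2d(P)-s["eef_pos"])@Rt; c=(t-T[:3,3])@T[:3,:3]
    return cv2.projectPoints(c.reshape(-1,1,3),np.zeros(3),np.zeros(3),m["K"],m["distortion"])[0].reshape(-1,2).round(1)
print("paddle",pw(W(p,gp(-.096,q[3]))),"corners",pw(W(p,[gp(-.096+a,q[3])+[b,0,0] for a in(-.022,.022) for b in(-.03,.03)])),"tip",pw(s["eef_pos"]-[0,0,.014]), "T",T.round(3))
print(pw(W(p,[[0,-.32,.095]])))
E
```

```text
paddle [[243.6 183.6]] corners [[268.8 219.2]
 [270.4 148.6]
 [219.4 215.3]
 [217.6 147. ]] tip [[249.3 248. ]] T [[ 0.001 -0.962 -0.275  0.069]
 [ 1.     0.001  0.     0.   ]
 [-0.    -0.275  0.962 -0.128]
 [ 0.     0.     0.     1.   ]]
[[502.6 103.6]]
```

```bash

python3 -m crank '[[0,0,3,0],[0,0,3,0],[0,0,2.5,0],[0,0,1,0],[0,0,0.5,0],[0,0,0,0]]' 0
python3 -m crank '[[0,0,1,0],[0,0,1,0],[0,0,1,0],[0,0,0.8,0],[0,0,0,0]]'
python3 - <<'E'
from h import *
q=np.load("p.npy");p=q[:3]; rep(p)
cv2.imwrite("pics/wrist2.png",read_camera("wrist"))
E
```

```text
clock: 3.0
eef_pos: [0.4933, -0.1415, 0.1457]
eef_rot: [3.12, 0.364, 0.0]
contact_force: [-0.2, -0.2, 0.1]
grip_width: 0.0001
clock: 3.5
eef_pos: [0.4925, -0.1406, 0.1057]
eef_rot: [-3.119, -0.365, 0.004]
contact_force: [-0.7, -0.6, 0.6]
grip_width: 0.0002
t 3.5 sorter tip mm [[-73.1 -97.2  91.7]] F [-0.7 -0.6  0.6] w 0.0 turn about tool z deg 0.1 zaxis [-0.003  0.001 -1.   ]
```

View pics/wrist2.png

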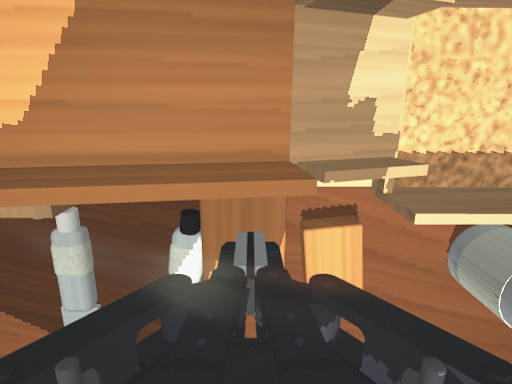

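```bash

python3 -m crank '[[0,0,0.4,0],[0,0,0.4,0],[0,0,0.2,0],[0,0,0,0],[0,0,0,0]]' 0
python3 -m crank '[[0,0,0.1,0],[0,0,0.1,0],[0,0,0,0]]'
python3 - <<'E'
from h import *
q=np.load("p.npy");p=q[:3]; rep(p)
E
```

```text
clock: 4.05
eef_pos: [0.4934, -0.141, 0.0973]
eef_rot: [3.12, 0.365, -0.0]
contact_force: [-0.2, 0.4, -0.2]
grip_width: 0.0004
clock: 4.35
eef_pos: [0.4934, -0.1409, 0.0952]
eef_rot: [3.12, 0.365, 0.0]
contact_force: [0.3, -0.3, 0.4]
grip_width: -0.0004
t 4.35 sorter tip mm [[-72.3 -97.8  81.2]] F [ 0.3 -0.3  0.4] w -0.0 turn about tool z deg 0.1 zaxis [ 0.  0. -1.]
```

```bash

python3 -m crank '[[0,0,0.1,0],[0,0,0.1,0],[0,0,0.1,0],[0,0,0,0]]'
python3 -m crank '[[0,0,0.1,0],[0,0,0.1,0],[0,0,0,0]]'

```

```text
clock: 4.75
eef_pos: [0.4935, -0.1409, 0.0932]
eef_rot: [3.12, 0.365, 0.001]
contact_force: [-2.2, 1.0, 7.3]
grip_width: -0.0001
clock: 5.05
eef_pos: [0.4936, -0.1409, 0.0928]
eef_rot: [3.12, 0.365, 0.003]
contact_force: [-6.4, 2.3, 18.7]
grip_width: -0.0
```

```bash

python3 -m crank '[[0,0,-0.5,0],[0,0,-1,0],[0,0,-3,0],[0,0,-4,0],[0,0,-4,0],[0,0,-3,0],[0,0,-1,0],[0,0,0,0]]'
python3 - <<'E'
from h import *
q=np.load("p.npy");p=q[:3]; rep(p)
print(rel(W(p,[.075,-.055,.23+.014])[0]))
for c in ["wrist","scene"]: cv2.imwrite(f"pics/{c}3.png",read_camera(c))
im=cv2.imread("pics/scene3.png")[165:300,110:370]
cv2.imwrite("pics/scene3z.png",cv2.resize(im,None,fx=3,fy=3,interpolation=cv2.INTER_CUBIC))
E
```

```text
clock: 5.85
eef_pos: [0.4941, -0.1412, 0.2566]
eef_rot: [3.119, 0.365, 0.004]
contact_force: [-0.1, 0.4, -0.4]
grip_width: 0.0
t 5.85 sorter tip mm [[-71.6 -98.2 242.6]] F [-0.1  0.4 -0.4] w 0.0 turn about tool z deg 0.1 zaxis [ 0.003 -0.001 -1.   ]
[14.67 -4.29  1.29]
```

View pics/wrist3.png

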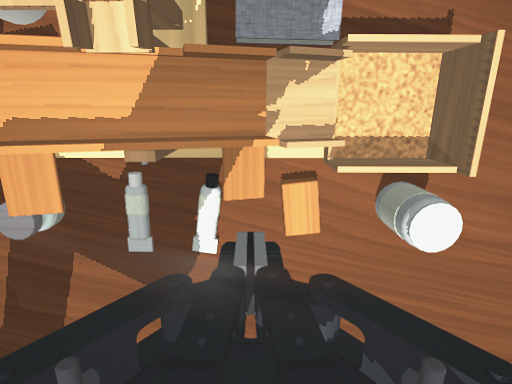

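View pics/scene3z.png

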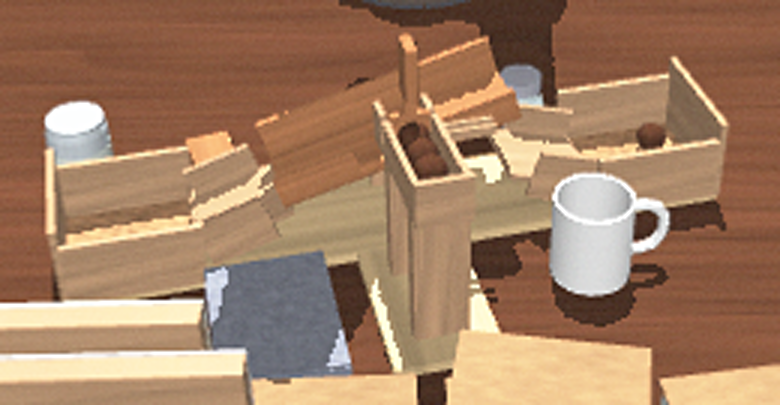

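```bash

python3 -m crank '[[2,-0.5,0,0],[4,-1.2,0,0],[4,-1.2,0,0],[3.2,-1,0,0],[1.4,-0.4,0,0],[0,0,0,0]]'
python3 - <<'E'
from h import *
q=np.load("p.npy");p=q[:3]; rep(p)
print(rel(W(p,[.075,-.045,.206+.014])[0]))
for c in ["wrist","scene"]: cv2.imwrite(f"pics/{c}4.png",read_camera(c))
im=cv2.imread("pics/scene4.png")[105:255,110:370]
cv2.imwrite("pics/scene4z.png",cv2.resize(im,None,fx=3,fy=3,interpolation=cv2.INTER_CUBIC))
m=camera_model("wrist");s=state();Rt=R.from_rotvec(s["eef_rot"]).as_matrix();T=m["tool_from_camera"]
def pw(P):
    t=(np.atleast_2d(P)-s["eef_pos"])@Rt; c=(t-T[:3,3])@T[:3,:3]
    return cv2.projectPoints(c.reshape(-1,1,3),np.zeros(3),np.zeros(3),m["K"],m["distortion"])[0].reshape(-1,2).round(1)
print("tabtop corners",pw(W(p,[[.06,-.006,.244],[.09,-.006,.244],[.09,.006,.244],[.06,.006,.244]])))
E
```

```text
clock: 6.55
eef_pos: [0.6262, -0.0642, 0.2517]
eef_rot: [-3.119, -0.368, 0.007]
contact_force: [0.1, -0.1, -0.2]
grip_width: -0.0002
t 6.55 sorter tip mm [[ 74.6 -53.4 237.7]] F [ 0.1 -0.1 -0.2] w -0.0 turn about tool z deg 0.2 zaxis [-0.005  0.001 -1.   ]
[ 0.06 -0.84  3.17]
tabtop corners [[153.8 274.9]
 [148.4 219.2]
 [123.3 219.2]
 [130.1 274.8]]
```

View pics/wrist4.png

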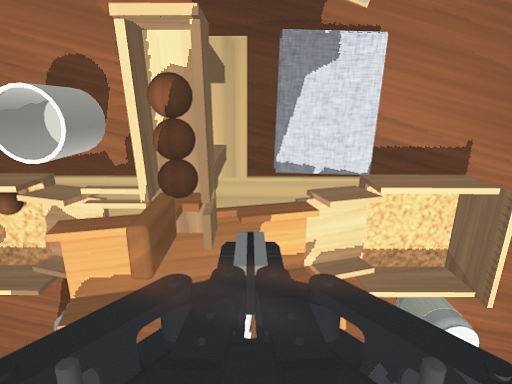

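View pics/scene4z.png

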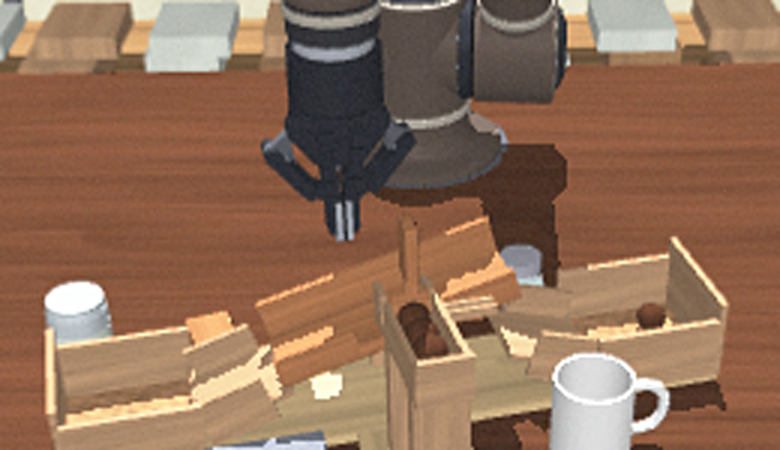

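```bash
python3 - <<'E'
import cv2
im=cv2.imread("pics/wrist4.png")[150:310,60:300]
cv2.imwrite("pics/wrist4z.png",cv2.resize(im,None,fx=3.3,fy=3.3,interpolation=cv2.INTER_CUBIC))
E
```

```text
(no output)
```

View pics/wrist4z.png

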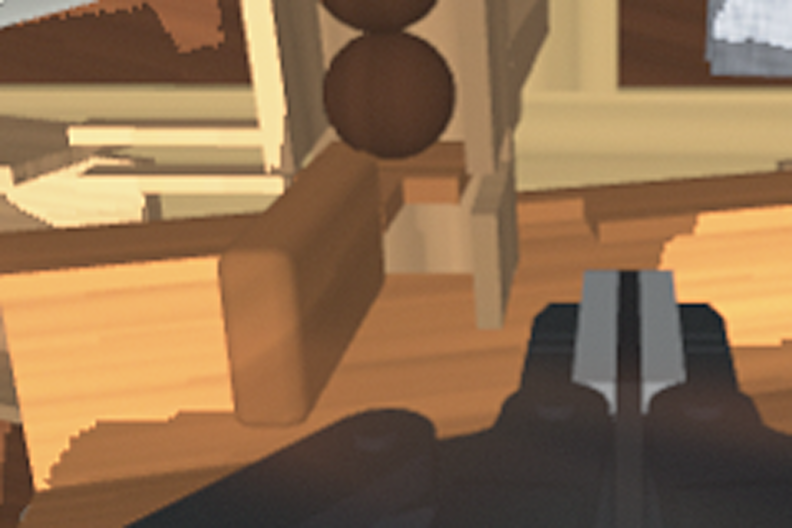

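```bash

python3 -m crank '[[-0.2,0,1,0],[0,0,1.5,0],[0,0,0.5,0],[0,0,0,0]]'
python3 -m crank '[[0,-1,0,0],[0,-1,0,0],[0,-1,0,0],[0,0,0,0]]'
python3 - <<'E'
from h import *
q=np.load("p.npy");p=q[:3]; rep(p)
cv2.imwrite("pics/wrist5.png",read_camera("wrist"))
E
```

```text
clock: 7.05
eef_pos: [0.6223, -0.0664, 0.2243]
eef_rot: [-3.12, -0.363, 0.003]
contact_force: [-0.1, 0.4, 0.4]
grip_width: -0.0002
clock: 7.45
eef_pos: [0.6165, -0.035, 0.2259]
eef_rot: [-3.12, -0.368, -0.001]
contact_force: [-0.4, -0.5, 0.0]
grip_width: 0.0
t 7.45 sorter tip mm [[ 71.7 -22.8 211.9]] F [-0.4 -0.5  0. ] w 0.0 turn about tool z deg 0.2 zaxis [ 0.001  0.    -1.   ]
```

View pics/wrist5.png

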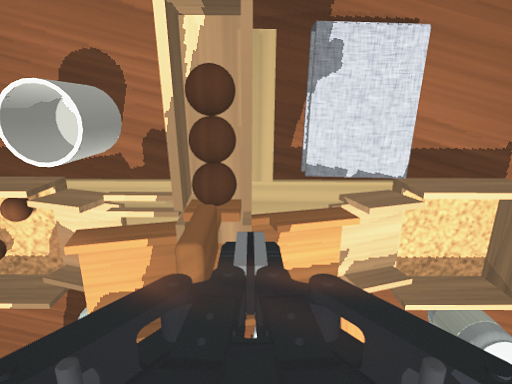

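```bash

python3 -m crank '[[0,-0.8,0,0],[0,-1,0,0],[0,-1,0,0],[0,-1,0,0],[0,-1,0,0],[0,-0.4,0,0],[0,0,0,0]]'
python3 - <<'E'
from h import *
q=np.load("p.npy");p=q[:3]; rep(p)
cv2.imwrite("pics/wrist6.png",read_camera("wrist"))
E
```

```text
clock: 8.2
eef_pos: [0.6043, 0.0148, 0.2252]
eef_rot: [-3.12, -0.367, 0.001]
contact_force: [0.9, 0.2, 0.2]
grip_width: -0.0001
t 8.2 sorter tip mm [[ 71.3  28.5 211.2]] F [0.9 0.2 0.2] w -0.0 turn about tool z deg 0.2 zaxis [-0.  0. -1.]
```

View pics/wrist6.png

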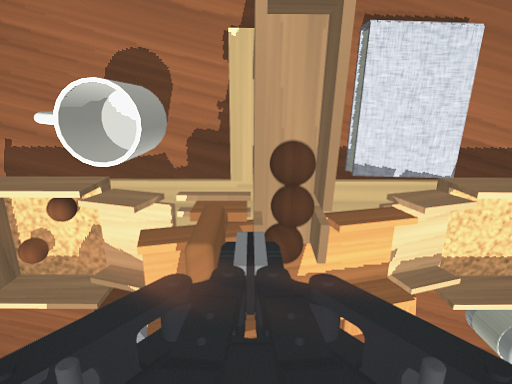

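Balls are rolling under the open stop; keep pushing to the end of travel.

```bash

python3 -m crank '[[0,-0.3,0,0],[0,-0.3,0,0],[0,-0.2,0,0],[0,0,0,0]]'
python3 -m crank '[[0,-0.1,0,0],[0,-0.1,0,0],[0,0,0,0]]'
python3 - <<'E'
from h import *
q=np.load("p.npy");p=q[:3]; rep(p)
E
```

```text
clock: 8.65
eef_pos: [0.6027, 0.0218, 0.2252]
eef_rot: [-3.12, -0.365, 0.0]
contact_force: [0.0, -0.2, -0.6]
grip_width: -0.0
clock: 8.95
eef_pos: [0.6025, 0.0228, 0.2252]
eef_rot: [3.119, 0.364, -0.0]
contact_force: [0.9, -4.9, -0.7]
grip_width: 0.0
t 8.95 sorter tip mm [[ 71.3  36.7 211.2]] F [ 0.9 -4.9 -0.7] w 0.0 turn about tool z deg 0.1 zaxis [ 0.    -0.002 -1.   ]
```

```bash

python3 -m crank '[[0,-0.1,0,0],[0,-0.1,0,0],[0,0,0,0]]'
python3 -m crank '[[0,1,0,0],[0,2,0,0],[0,1,0,0],[0,0,-3,0],[0,0,-3,0],[0,0,0,0]]'
python3 - <<'E'
from h import *
q=np.load("p.npy");p=q[:3]; rep(p)
for c in ["wrist","scene"]: cv2.imwrite(f"pics/{c}7.png",read_camera(c))
im=cv2.imread("pics/scene7.png")[105:255,110:370]
cv2.imwrite("pics/scene7z.png",cv2.resize(im,None,fx=3,fy=3,interpolation=cv2.INTER_CUBIC))
E
```

```text
clock: 9.25
eef_pos: [0.6024, 0.0231, 0.2253]
eef_rot: [3.115, 0.362, 0.0]
contact_force: [2.2, -11.7, -0.6]
grip_width: -0.0002
clock: 9.85
eef_pos: [0.6124, -0.0133, 0.2897]
eef_rot: [-3.12, -0.364, -0.01]
contact_force: [-0.2, 0.7, 0.7]
grip_width: 0.0
t 9.85 sorter tip mm [[ 72.7  -0.8 275.7]] F [-0.2  0.7  0.7] w 0.0 turn about tool z deg 0.1 zaxis [ 0.006  0.001 -1.   ]
```

View pics/wrist7.png

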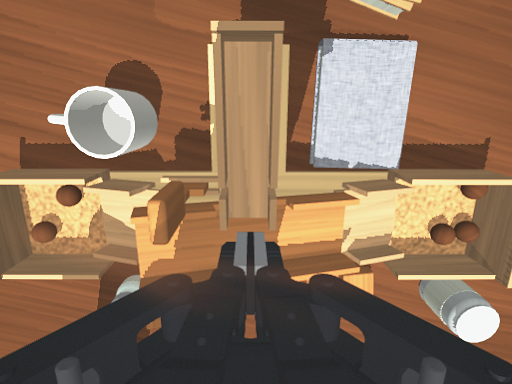

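View pics/scene7z.png

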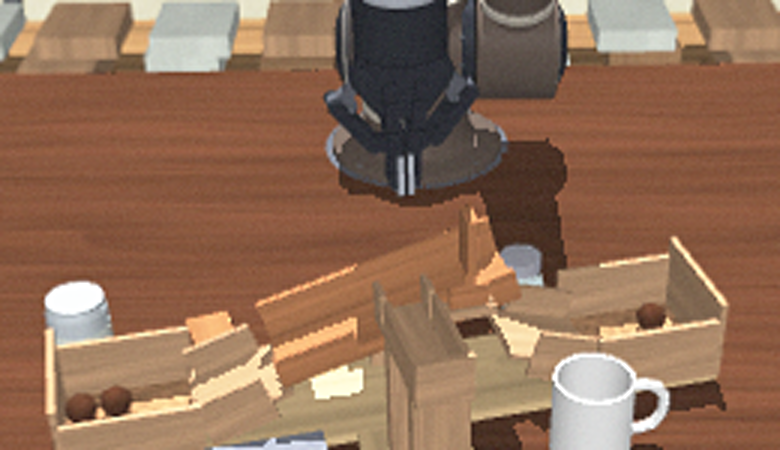

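The wrist picture shows three balls in the right tray, at about (442,234), (466,231) and (474,190). The channel is empty and the stop is fully left. I'll wait for the balls to settle, then compare pictures.

```bash

python3 -m crank '[[0,0,0,0],[0,0,0,0],[0,0,0,0],[0,0,0,0],[0,0,0,0],[0,0,0,0],[0,0,0,0],[0,0,0,0],[0,0,0,0],[0,0,0,0],[0,0,0,0],[0,0,0,0]]'
python3 -m crank '[[0,0,0,0],[0,0,0,0],[0,0,0,0],[0,0,0,0],[0,0,0,0],[0,0,0,0],[0,0,0,0],[0,0,0,0],[0,0,0,0],[0,0,0,0],[0,0,0,0],[0,0,0,0]]'
python3 -c "
from h import *
cv2.imwrite('pics/wrist8.png',read_camera('wrist'))"
python3 -m crank '[[0,0,0,0],[0,0,0,0],[0,0,0,0],[0,0,0,0],[0,0,0,0],[0,0,0,0],[0,0,0,0],[0,0,0,0],[0,0,0,0],[0,0,0,0],[0,0,0,0],[0,0,0,0]]'
python3 -c "
from h import *
cv2.imwrite('pics/wrist9.png',read_camera('wrist'))
a=cv2.imread('pics/wrist8.png').astype(int);b=cv2.imread('pics/wrist9.png').astype(int)
d=abs(a-b).max(2)>50;print(d.sum(),np.argwhere(d).mean(0) if d.any() else '')
cv2.imwrite('pics/cmp.png',cv2.resize(np.hstack([a[150:310,340:],b[150:310,340:]]).astype('uint8'),None,fx=2.3,fy=2.3))
cv2.imwrite('pics/top9.png',read_camera('top'))"
```

```text
clock: 11.15
eef_pos: [0.6111, -0.0134, 0.2853]
eef_rot: [-3.12, -0.365, -0.0]
contact_force: [-0.0, -0.3, 0.2]
grip_width: 0.0
clock: 12.35
eef_pos: [0.6111, -0.0134, 0.2853]
eef_rot: [-3.12, -0.365, -0.0]
contact_force: [0.4, 0.2, 0.8]
grip_width: 0.0002
clock: 13.6
eef_pos: [0.6111, -0.0133, 0.2853]
eef_rot: [-3.12, -0.365, -0.0]
contact_force: [-0.1, -0.1, -0.4]
grip_width: -0.0003
0
```

View pics/cmp.png

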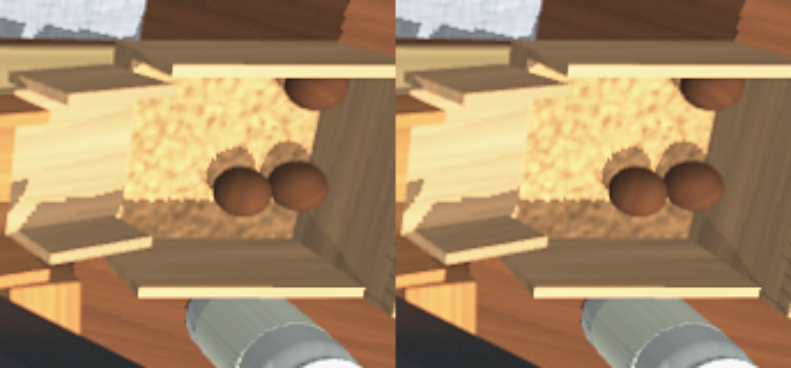

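View pics/wrist9.png

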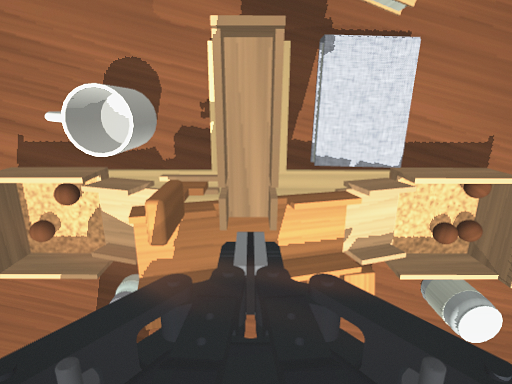

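View pics/top9.png

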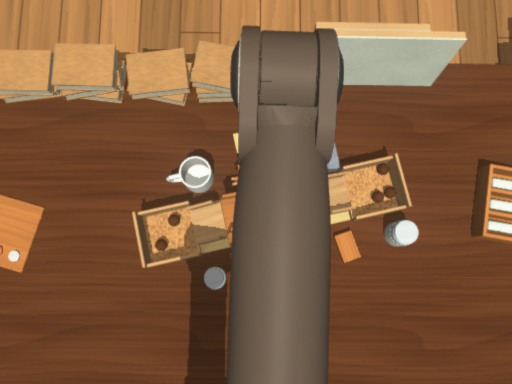

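Three balls lie still in the right tray, two remain in the left tray, and the bystanders in view have not moved. I'm handing in.

```bash
python3 -c "
from rig import *
close_job()"
```

```text
the job is handed in; nothing more can be done
```

The three waiting balls are now at rest in the right tray, and the job was handed in at about 13.7 s on the clock, well under the 43 s limit.

- **Gate:** I pressed the right paddle down with the closed fingertips until it met its hard stop. The fingertips were then 79 mm above the table, with about 19 N upward force on the tool.
- **Stop:** I then pushed the tab left to its end of travel, where the force rose to about 12 N. The fingertips moved about 55–60 mm after reaching the tab. I backed the gripper off and lifted it clear, so it touches nothing.
- **Balls:** Two wrist pictures 1.2 s apart showed no visible change. They show three balls in the right tray, the two old ones still in the left tray and the feed channel empty.
- **Gate at the end:** The scene picture taken after the balls ran through still shows the right end down.
- **Other things on the table:** The mug, jar, book, block and tin looked unmoved in the last pictures. The arm hid both paint tubes there. They were last seen in place after the press, and the arm did not go near them afterwards.

One disagreement came up: the network's first paddle positions were about 3.5 pixels off from mine. I used my own fit, which the wrist camera and the contact then confirmed.

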